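# Fit the long divider into the findings drawer and shut it

### The arm

A 6-joint arm with a two-finger parallel gripper is mounted at the origin on the work surface. World frame = base frame: x ahead of the robot, y to its left, z up, the work surface at z = 0. Lengths are in m, angles in rad, forces in N, time in s.
With the tool pointing down it reaches from about 0.35 to 0.775 m from the base axis. Payload 7.3 kg.
Tool frame: the origin (TCP) lies at the very end of the fingers, on their centre line; the grasp point (between the pads) lies 19 mm behind it (pinch_z is the distance from the TCP to the grasp point, in m); z points along the fingers, y is the line along which they close (so a half turn about z gives the same grasp; the last joint's range is limited). The gripper opens to 92 mm and grips with 3 to 60 N. Pads are 19 mm wide; open, the fingers measure 130 mm over their backs; the gripper's body (75 mm by 190 mm) begins 47 mm behind the grasp point.
Start: joints at [-1.42, 0.342, 1.524, -0, 1.275, -0.146], TCP at [0.154, -0.502, 0.227] pointing down, gripper open.
Joint ranges: [-2.53, 2.53], [-0.77, 2.02], [0.04, 2.7], [-1, 4.14], [0.28, 2.66], [-3.11, 3.11]. Speed limits (rad/s): [2.57, 2.57, 3.14, 3.14, 3.14, 3.14].

### API

Orientations are given as [roll, pitch, yaw] about the fixed x, y, z axes, in that order (R = Rz(yaw) Ry(pitch) Rx(roll)).
In Python, from cell import * gives the robot as it stands.
- The arm moves only by the tool arm_command, never from a script. Its arguments are lists of equal length, an entry for each row: "fingers": the gripper command: -1 is fully open, 1 is shut, values between are in proportion; "travel": the shift along the tool's x, y, z in m, a list of three; "dr": the turn, a rotation vector about the tool's x, y, z in degrees, a list of three. In form: {"fingers": [fingers, ...], "travel": [[x, y, z], ...], "dr": [[wx, wy, wz], ...]}. A call has 1 to 8 rows; each row is the pose to reach, as a shift and turn from the pose commanded when the call began, along the tool's axes at that moment; what a row does not reach only later rows make up. A row lasts 1/12 s, in which the tool goes at most 41.7 mm and 7.16 degrees, less where a joint would pass 70% of its speed; a pose out of reach is approached as far as the arm can. A call with a gripper value outside its range is refused whole. The fingers move at their own pace and stop on an object; "squeeze" is the grip in N (left out, the last holds). Time passes only in rows, so rows that repeat a pose let the fingers close. It gives the time, the measured TCP pose, the force, the opening and the grip force at its end, in the units of the state.
- observe(): the state, without advancing time (a new reading comes with each control period).
- read_camera(name): name is "scene" or "top" or "wrist"; returns a dict with "color" (384x512x3 uint8, blue, green, red), "z_map" (384x512 float32, m along the optical axis (not along the pixel's ray), 0 where there is no reading), "fx", "fy", "cx", "cy" (pixels), "k1" (the pictures are not rectified: a ray, as slopes to the right and down, at radius r is drawn at 1 + k1 r^2 times it, then the intrinsics apply), "R" (3x3) and "t" (3): a world point X has camera coordinates R X + t. Camera axes: x right, y down, z forward; pixel columns grow to the right and rows downward; lengths in m; the calibration is good to about 2 mm. A picture is of the moment at which its call begins.
- hand_in(): hands the job in; it is judged then, once.
The state is a dict: "time": time; "qpos": joint angles; "qvel": joint speeds; "joint_efforts": joint torques, N m; "tool_pos": TCP position; "tool_rot": TCP orientation; "contact_force": force on the tool from outside, world axes, zero at the start; "torque": the same for the moment, N m; "opening": finger opening in m; "grip_force": force on a finger pad.
Only numpy, scipy, OpenCV 4.12 (cv2) and the standard library are available. Lean on these libraries where they do the work, as an engineer would, in place of code of your own. Each camera call takes 0.05 s, during which the arm holds its last target. There are 200 camera calls.

### The job

Take the comb-edged divider out of the wooden block and lower it across the open upper drawer of the findings cabinet, teeth down, so that its notches straddle all five cross partitions and it sits fully home; then let go and push the drawer fully shut. The partitions are not exactly in the middle of the drawer, and the thin plywood teeth snap if they are forced, so rest the divider lightly in place, feel sideways for where it drops in, and only then ease it home. Leave everything else on the bench where it is.

Things in the scene. Friction and masses are not known exactly. Their poses are not given: they have to be found in the camera images.
- divider: Long divider: a comb of 3 mm plywood (thin along x), 140 mm long (y), 40 mm high. Five notches 5 mm wide and 20 mm deep open downwards at y = -56, -28, 0, 28, 56 mm and leave six teeth. Origin: middle of the line of tooth tips; z up. Same after a half turn about z. About 50 g. At the start it stands teeth down in the block, leaning by a few degrees at most.
- divider_grip (a point): Centre of the dark wooden grip bar on the middle of the divider's top edge, 51 mm above the tooth tips; axes as the divider's. The bar is 10 mm thick (x), 56 mm long (y) and 22 mm high, from 40 to 62 mm above the tooth tips.
- block: Fixed wooden block, 66 (x) by 176 (y) by 36 mm high, with a kerf 4.5 mm wide and 28 mm deep along its y, open at both ends, in which the divider stands. Origin: centre of the underside. It stands left or right of the cabinet, the green bin on the other side.
- cabinet: Fixed wooden cabinet with two drawers, 196 mm wide (y), 210 deep (x), 140 high; origin: centre of the underside, x to its back. The lower drawer is shut and unused, the upper one stands open to the robot. The upper opening ends 130 mm above the bench: a divider fully home (grip bar's top at 125 mm) passes under it, one standing proud does not.
- drawer (a joint): How far the upper drawer is open, m: 0 is shut, 0.17 its stop; it slides along the cabinet's x with about 2.5 N of friction. Inside it is 160 mm wide and 180 mm long; its front panel's top edge is 118 mm above the bench, its side and rear walls' 108 mm.
- drawer_seat (a point): Where the divider's origin belongs when home, were the partitions central; moves with the drawer. Axes as the cabinet's: x to the back, y along the divider. 63 mm above the bench, on the sheet the teeth stand on, 72 mm behind the front panel's inner face. The partitions (see partition_top) have been pushed up to 6 mm to either side along y: in no reading, to be felt or seen.
- partition_top (a point): 40 mm above drawer_seat, same axes and not shifted with the partitions: level of the tops of five upright cross partitions, 3 mm plywood running along x, at y = -56, -28, 0, 28, 56 mm plus their common shift, held tight. Each has a notch on the divider's line (x = 0), 20 mm deep, 5 mm wide, sloping out to 13 mm wide over its top 6 mm.
- notch_floor (a point): 20 mm above drawer_seat, same axes: level of the bottoms of the partitions' notches. A divider off place along y goes into these notches and its teeth stop here, 20 mm short of home, free to slide along y; within about 1 mm of the right place its own notches straddle the partitions and it goes on down, home.
- drawer_knob (a point): Middle of the outer face of the upper drawer's round brass knob, 22 mm across, standing 22 mm out from the front panel; axes as the cabinet's. Pushing it along +x shuts the drawer.
- bin: Bystander: green open plastic bin, 100 x 140 x 55 mm, loose; origin centre of its underside.
- pliers: Bystander: small pliers with blue handles lying flat, 120 x 60 x 14 mm, loose; origin under its pivot.
- mandrel: Bystander: tapered steel ring mandrel lying flat, 300 mm long along its x, 25 mm thick, loose; origin under its middle.
- jar: Bystander: glass jar with a metal cap, 60 mm across, 75 mm high, loose; origin centre of its underside.
- tin: Bystander: round aluminium tin, 68 mm across, 45 mm high, loose; origin centre of its underside.
- tweezers: Bystander: steel tweezers lying flat, 125 mm long along its x, 6 mm thick, loose; origin under its middle.
- clamp: Bystander: dark wooden ring clamp lying flat, 150 mm long along its x, 34 mm wide, 24 mm high, loose; origin under its middle.
- brush: Bystander: bench brush lying flat, 170 mm long, loose; origin under its middle.
Not all that is in view belongs to the job. There is more than one size of the divider; the one meant has the size given above.

How it is judged:
On the way, in this order (a step that is already met when the one before it is completed fails the run):
1. the divider sits fully home in the open drawer, straddling the partitions (z of divider in the frame of drawer_seat between -0.003 and 0.003 m and x of divider in the frame of drawer_seat between -0.005 and 0.005 m and y of divider in the frame of drawer_seat between -0.01 and 0.01 m and angle between the y axis of divider and the y axis of drawer_seat, either way round below 0.05 rad and angle between divider's own z axis and vertical below 0.06 rad and value of joint drawer above 0.05 m), for 0.2 s.
2. the drawer is pushed shut (value of joint drawer below 0.006 m), for 0.2 s.
At the end, for the whole second after the job is handed in: The divider stands in the drawer fully home: its origin within 3 mm of the seat's height, 5 mm of the seat along x and 10 mm along y, within 0.05 rad of the drawer's y axis and 0.06 rad of upright, at rest; the drawer is shut to within 6 mm (z of divider in the frame of drawer_seat between -0.003 and 0.003 m and x of divider in the frame of drawer_seat between -0.005 and 0.005 m and y of divider in the frame of drawer_seat between -0.01 and 0.01 m and angle between the y axis of divider and the y axis of drawer_seat, either way round below 0.05 rad and angle between divider's own z axis and vertical below 0.06 rad and value of joint drawer below 0.006 m and linear speed of divider below 0.02 m/s); the robot touches nothing.
It fails at once if the divider is forced: more than 30 N between it and the cabinet with its drawer and partitions (contact force between divider and cabinet above 30 N).
It fails at once if a bystander is moved by more than 30 mm (distance of any of bin, pliers, mandrel, jar, tin, tweezers, clamp, brush from where it was at the start of the episode above 0.03 m).
It also fails if it takes over 72 s, if anything falls off the work surface, if the arm or the gripper's body presses on something with over 40 N, if the wrist force passes 120 N, or if a joint passes its speed limit or range.

## Working session

There is one attempt and no reset: what is moved stays moved. The work goes in short steps, Python scripts to look and compute and a tool call to move; the robot and the scene stay as the last step left them, time stands still between calls to the robot, and variables do not carry over. Pictures are saved under pics/ and viewed, at most 10 in all, crops included, and the job is handed in when it is done.

Besides the shell and the picture viewer there is one more tool, called after "Emit:" by a JSON object that holds its "op" and its "data". arm_command: Moves the arm, as the interface text tells. Its arguments: {"type":"object","properties":{"fingers":{"type":"array","items":{"type":"number"}},"travel":{"type":"array","items":{"type":"array","items":{"type":"number"}}},"dr":{"type":"array","items":{"type":"array","items":{"type":"number"}}},"squeeze":{"type":"number"}},"required":["fingers","travel","dr"]}

```bash
mkdir -p pics
cat > h.py <<'E'
from cell import *
import numpy as np, cv2
def pts(c):
    z=c["z_map"]; v,u=np.mgrid[:z.shape[0],:z.shape[1]].astype(float)
    K=np.array([[c["fx"],0,c["cx"]],[0,c["fy"],c["cy"]],[0,0,1.]])
    d=np.array([c["k1"],0,0,0.])
    n=cv2.undistortPoints(np.stack([u.ravel(),v.ravel()],1)[:,None],K,d)[:,0].reshape(z.shape+(2,))
    P=np.dstack([n*z[...,None],z])
    return (P-np.array(c["t"]).ravel())@np.array(c["R"])   # world pts
E
python3 - <<'E'
from h import *
for n in("scene","top"):
    c=read_camera(n); np.savez(f"{n}0.npz",**c)
    cv2.imwrite(f"pics/{n}0.png",cv2.resize(c["color"],(800,600),interpolation=cv2.INTER_CUBIC))
    print(n,c["fx"],c["k1"],(-np.array(c["R"]).T@np.array(c["t"]).ravel()).round(3),np.array(c["R"]).round(2).tolist())
print(observe())
E
```

```text
scene 364.5688795880181 -0.07812313705688564 [ 1.364 -0.281  0.893] [[0.35, 0.94, 0.01], [0.65, -0.23, -0.72], [-0.67, 0.26, -0.69]]
top 472.28049664215365 0.024628338753117276 [0.492 0.026 1.52 ] [[-0.02, -1.0, -0.01], [-1.0, 0.02, -0.04], [0.04, 0.01, -1.0]]
{'time': 0.1, 'qpos': array([-1.41999553e+00,  3.42648213e-01,  1.52491391e+00, -2.51007003e-05,
        1.27541031e+00, -1.45981094e-01]), 'qvel': array([ 0.00139256, -0.00328605, -0.00219007,  0.0002001 , -0.00120574,
       -0.00016385]), 'joint_efforts': array([ 1.31989764e-03, -4.32004952e+01, -2.44694245e+01,  7.18992669e-02,
        5.26598340e-02, -5.08831351e-05]), 'tool_pos': array([ 0.15350134, -0.50167718,  0.22611962]), 'tool_rot': array([-3.14022406e+00, -1.76958279e-04,  2.96789095e-01]), 'contact_force': array([-0.5141141 , -0.6684071 ,  1.44450388]), 'torque': array([ 0.00939527, -0.04811531, -0.01548399]), 'grip_force': 0.0, 'opening': 0.09198249713246189}
```

View pics/top0.png

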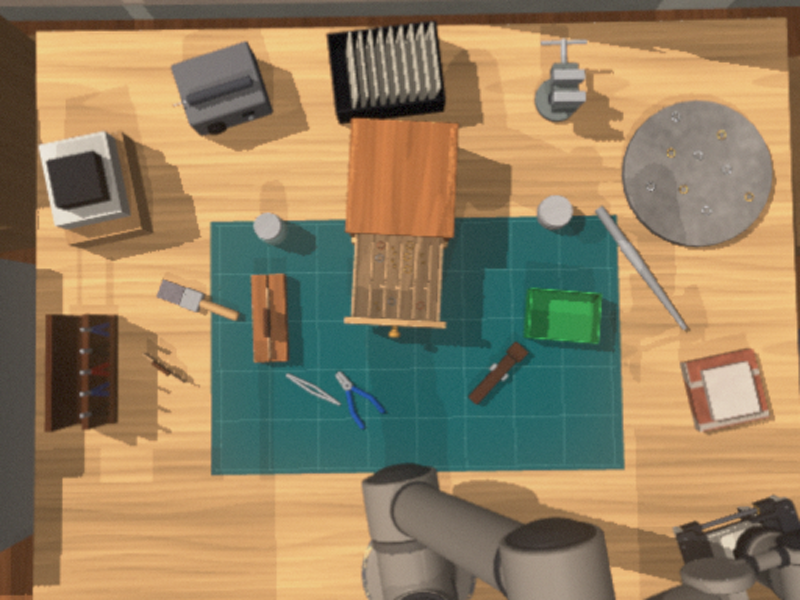

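View pics/scene0.png

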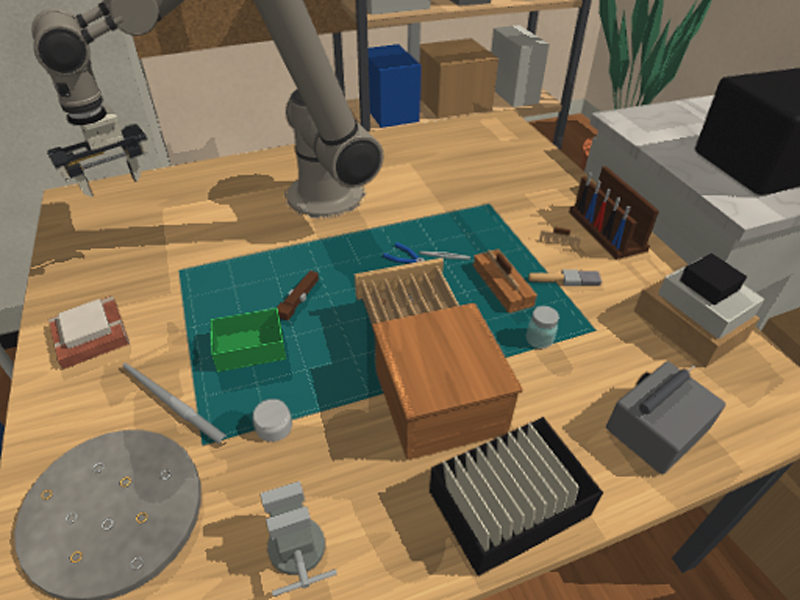

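The top view shows the block with the divider at (269,318), the open drawer at (400,275) and the knob at (395,332). The small comb at (170,368) on the bench is a decoy. The scene view confirms the layout. Next I measure with depth.

Run:
```python
from h import *
c=dict(np.load("top0.npz")); P=pts(c); Z=P[...,2]
s=512/800
def box(name,u0,v0,u1,v1,z0,z1):
    m=np.zeros(Z.shape,bool); m[int(v0*s):int(v1*s),int(u0*s):int(u1*s)]=1
    m&=(Z>z0)&(Z<z1); q=P[m]
    (cx,cy),(w,h),a=cv2.minAreaRect((q[:,:2]*1000).astype(np.float32))
    print(name,len(q),"c",round(cx,1),round(cy,1),"wh",round(w,1),round(h,1),"a",round(a,1),"zmed",np.median(q[:,2]).round(4))
    return q
box("cab",330,110,470,245,.125,.155)
box("block",235,260,300,375,.025,.045)
g=box("grip",235,260,300,375,.055,.085)
box("front",335,300,455,330,.11,.13)
box("knob",380,322,410,345,.07,.112)
box("drawer",335,240,455,330,.09,.13)
print("mat z",np.median(Z[250:290,140:380]))
# direction of cabinet / grip by PCA
d=np.linalg.svd(g[:,:2]-g[:,:2].mean(0))[2][0]; print("grip mean",g.mean(0),"dir",np.degrees(np.arctan2(d[1],d[0])))
crop=cv2.resize(c["color"][150:215,155:290],None,fx=5.9,fy=5.9,interpolation=cv2.INTER_CUBIC); 
cv2.imwrite("pics/crop1.png",crop[:600,:800])
```

```text
cab 5066 c 774.5 23.6 wh 203.9 219.1 a 86.1 zmed 0.1399
block 1072 c 516.1 295.9 wh 175.3 67.4 a 1.5 zmed 0.0364
grip 76 c 503.2 295.4 wh 55.7 10.5 a 0.4 zmed 0.0696
front 270 c 518.0 41.6 wh 190.0 50.7 a 89.0 zmed 0.1188
knob 47 c 485.1 43.8 wh 21.2 21.2 a 88.9 zmed 0.0934
drawer 719 c 575.7 41.1 wh 189.9 172.1 a 89.4 zmed 0.1077
mat z 0.00219335994830353
grip mean [0.50459782 0.29463609 0.0679537 ] dir -176.89708238352875
```

View pics/crop1.png

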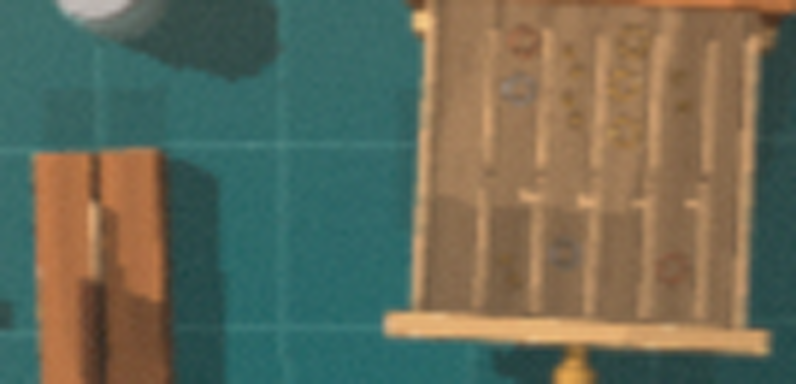

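The crop shows the kerf, the divider and the five partitions. The notch line is near row 200, and the partition set looks slightly to the right of centre. The cabinet yaw is about -3.9°, and the divider grip is at about (0.504, 0.295).

```bash
cat >> h.py <<'E'
from scipy.spatial.transform import Rotation as Ro
def go(x,y,z,psi_deg,s=None):
    s=s or observe()
    R0=Ro.from_euler('xyz',s["tool_rot"]); R1=Ro.from_euler('xyz',[180,0,psi_deg],degrees=True)
    print("travel",R0.inv().apply(np.array([x,y,z])-s["tool_pos"]).round(4),"dr",np.degrees((R0.inv()*R1).as_rotvec()).round(2))
def st():
    s=observe(); print("t",round(s["time"],2),"pos",s["tool_pos"].round(4),"rot",np.degrees(s["tool_rot"]).round(2),"F",s["contact_force"].round(2),"M",s["torque"].round(3),"op",round(s["opening"],4),"g",round(s["grip_force"],1))
E
python3 -c "
from h import *
go(.40,-.27,.25,1); go(.46,.0,.25,1); go(.504,.295,.17,1)"
```

```text
travel [ 0.3035 -0.1495 -0.0236] dr [-0.08  0.   16.  ]
travel [ 0.4398 -0.3901 -0.0233] dr [-0.08  0.   16.  ]
travel [ 0.5682 -0.6593  0.0571] dr [-0.08  0.   16.  ]
```

Emit:
{"op": "arm_command", "data": {"fingers": [-1, -1, -1, -1, -1, -1, -1, -1], "travel": [[0.304, -0.15, -0.024], [0.304, -0.15, -0.024], [0.304, -0.15, -0.024], [0.304, -0.15, -0.024], [0.304, -0.15, -0.024], [0.304, -0.15, -0.024], [0.304, -0.15, -0.024], [0.304, -0.15, -0.024]], "dr": [[0, 0, 16], [0, 0, 16], [0, 0, 16], [0, 0, 16], [0, 0, 16], [0, 0, 16], [0, 0, 16], [0, 0, 16]], "squeeze": 15}}

```text
time: 0.77
tool_pos: [0.3928, -0.276, 0.2499]
tool_rot: [-3.141, 0.0, 0.017]
contact_force: [1.7, -1.2, -0.5]
opening: 0.0917
grip_force: 0.0
```

```bash
python3 -c "
from h import *
st();go(.46,.05,.25,1); go(.50,.295,.2,1)"
```

```text
t 0.77 pos [ 0.3928 -0.276   0.2499] rot [-1.7999e+02  2.0000e-02  9.9000e-01] F [ 1.66 -1.16 -0.49] M [-0.005  0.042 -0.04 ] op 0.0917 g 0.0
travel [ 7.290e-02 -3.248e-01 -1.000e-04] dr [-0.01  0.02 -0.01]
travel [ 0.1171 -0.569   0.0499] dr [-0.01  0.02 -0.01]
```

Emit:
{"op": "arm_command", "data": {"fingers": [-1, -1, -1, -1, -1, -1, -1, -1], "travel": [[0.06, -0.32, 0], [0.06, -0.32, 0], [0.06, -0.32, 0], [0.06, -0.32, 0], [0.06, -0.32, 0], [0.06, -0.32, 0], [0.06, -0.32, 0], [0.06, -0.32, 0]], "dr": [[0, 0, 0], [0, 0, 0], [0, 0, 0], [0, 0, 0], [0, 0, 0], [0, 0, 0], [0, 0, 0], [0, 0, 0]]}}

```text
time: 1.43
tool_pos: [0.4458, 0.0459, 0.2498]
tool_rot: [-3.141, 0.0, 0.018]
contact_force: [0.1, -1.2, -0.5]
opening: 0.0918
grip_force: 0.0
```

```bash
python3 -c "
from h import *
st();go(.50,.295,.2,1)
c=read_camera('wrist');np.savez('wrist1.npz',**c);cv2.imwrite('pics/wrist1.png',c['color'])
R=np.array(c['R']);print((-R.T@np.array(c['t']).ravel()).round(3),R.round(2).tolist(),c['fx'])"
```

```text
t 1.43 pos [0.4458 0.0459 0.2498] rot [-1.7998e+02  1.0000e-02  1.0600e+00] F [ 0.06 -1.19 -0.51] M [ 0.03  -0.063  0.006] op 0.0918 g 0.0
travel [ 0.0588 -0.248   0.0498] dr [-0.02  0.01  0.06]
[0.514 0.048 0.408] [[0.02, -1.0, 0.0], [-0.97, -0.02, 0.26], [-0.26, -0.01, -0.97]] 318.1388484047839
```

View pics/wrist1.png

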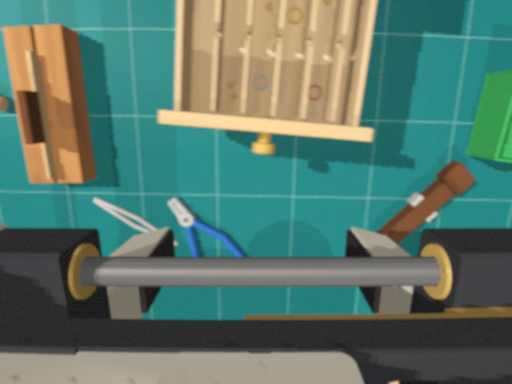

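The wrist view shows the block and divider at the left (45,105), the front panel along row 125 from x=160 to 373, and the partitions with notches around row 50-60. I measure them with depth here.

Run:
```python
from h import *
c=dict(np.load("wrist1.npz")); P=pts(c); Z=P[...,2]; X=P[...,0];Y=P[...,1]
sub=np.zeros(Z.shape,bool); sub[:160]=1
# front panel top
m=sub&(Z>.113)&(Z<.124)&(X>.47)&(X<.56)&(abs(Y-.04)<.12)
q=P[m]; r=cv2.minAreaRect((q[:,:2]*1000).astype(np.float32)); print("front",r,np.median(q[:,2]))
a=np.radians(-3.9)
ys=q[:,1]; k=np.polyfit(q[:,1],q[:,0],1); print("panel slope deg",-np.degrees(np.arctan(k[0])))
g=sub&(Z>.06)&(Z<.08)&(abs(Y-.295)<.05)&(X>.42)&(X<.6); q=P[g]
print("grip",cv2.minAreaRect((q[:,:2]*1000).astype(np.float32)),len(q),np.median(q[:,2]))
b=sub&(Z>.028)&(Z<.044)&(abs(Y-.295)<.06)&(X>.38)&(X<.65);q=P[b]
print("block",cv2.minAreaRect((q[:,:2]*1000).astype(np.float32)),len(q))
d=sub&(abs(Y-.295)<.03)&(Z>.044)&(Z<.054)&(X>.4)&(X<.6);q=P[d];vx=cv2.fitLine((q[:,:2]*1000).astype(np.float32),cv2.DIST_HUBER,0,.01,.01).ravel();print("ply top",vx, q[:,2].mean(),np.percentile(q[:,0],[1,99]))
# rotated drawer frame: rows with stats of partition tops
w=sub&(Z>.085)&(Z<.125)&(X>.5)&(X<.7)&(abs(Y-.04)<.12)
np.save("dr.npy",P[w]); print(Z[40:110:10,175:375:4].round(3)[::2].tolist()[:2])
```

```text
front ((504.29364013671875, 40.130897521972656), (191.0655975341797, 12.324481010437012), 86.19855499267578) 0.11788592464788694
panel slope deg -3.7709541766147434
grip ((507.6646728515625, 293.31689453125), (56.415748596191406, 12.184229850769043), 1.6708768606185913) 804 0.0689166673466789
block ((532.18505859375, 294.3266906738281), (148.27659606933594, 68.52458190917969), 1.7106451988220215) 6521
ply top [9.9884742e-01 4.7998369e-02 5.2857440e+02 2.9249933e+02] 0.04853618544393458 [0.46108303 0.57647736]
[[-0.0, 0.107, 0.108, 0.091, 0.075, 0.059, 0.059, 0.061, 0.06, 0.062, 0.062, 0.103, 0.073, 0.064, 0.063, 0.063, 0.063, 0.062, 0.063, 0.102, 0.062, 0.063, 0.062, 0.062, 0.063, 0.064, 0.084, 0.062, 0.063, 0.062, 0.063, 0.063, 0.063, 0.066, 0.086, 0.063, 0.063, 0.063, 0.063, 0.062, 0.068, 0.086, 0.098, 0.063, 0.062, 0.065, 0.081, 0.093, 0.106, 0.108], [0.001, 0.107, 0.104, 0.09, 0.072, 0.06, 0.058, 0.06, 0.063, 0.063, 0.102, 0.096, 0.065, 0.063, 0.062, 0.064, 0.062, 0.064, 0.104, 0.068, 0.062, 0.063, 0.062, 0.062, 0.063, 0.063, 0.103, 0.06, 0.064, 0.063, 0.063, 0.062, 0.063, 0.086, 0.102, 0.063, 0.063, 0.062, 0.063, 0.063, 0.082, 0.098, 0.103, 0.063, 0.063, 0.079, 0.09, 0.105, 0.107, 0.001]]
```

Run:
```python
from h import *
D=np.load("dr.npy"); a=np.radians(-3.8); ex=np.array([np.cos(a),np.sin(a)]); ey=np.array([-np.sin(a),np.cos(a)])
o=np.array([.5043,.0401]); x=(D[:,:2]-o)@ex*1000; y=(D[:,:2]-o)@ey*1000; z=D[:,2]
w=(z>.1055)&(z<.112)&(x>15)&(x<150)
for sg in(-1,1):
    k=w&(y*sg>70); print("wall",sg,np.percentile(y[k],[3,50,97]).round(1))
p=(z>.1005)&(z<.1055)&(abs(y)<72)&(x>12)
for i in range(-2,3):
    k=p&(abs(y-28*i)<12)
    h,_=np.histogram(x[k],np.arange(10,150,4))
    print(i,k.sum(),"y med near/far of 78:",np.median(y[k&(x<78)]).round(1),np.median(y[k&(x>78)]).round(1)); print(h)
```

```text
wall -1 [-83.7 -81.3 -79.4]
wall 1 [79.8 81.8 84. ]
-2 418 y med near/far of 78: -61.3 -61.4
[10 15 18 18 17 18 17 16 16 17 18 19 17 18 21 13  1  0 18 22 20 20 18 22
 15 14  0  0  0  0  0  0  0  0]
-1 385 y med near/far of 78: -33.6 -33.1
[10 14 16 16 15 17 15 16 18 17 18 19 17 18 19 12  0  0 16 18 18 18 20 19
 19  0  0  0  0  0  0  0  0  0]
0 353 y med near/far of 78: -5.6 -5.7
[ 8 15 14 15 14 19 12 19 14 17 17 16 16 17 19 11  0  0 14 16 21 16 18 19
  6  0  0  0  0  0  0  0  0  0]
1 341 y med near/far of 78: 22.5 22.6
[ 9 14 15 14 18 13 16 19 13 15 20 13 17 19 15 11  0  0 15 17 18 21 17 12
  0  0  0  0  0  0  0  0  0  0]
2 353 y med near/far of 78: 50.6 50.0
[ 8 19 17 17 14 17 18 17 15 17 17 18 19 15 15 12  0  1 16 20 21 18 20  2
  0  0  0  0  0  0  0  0  0  0]
```

Partitions are shifted by about -5.7 mm, and the notch line is 77.7 mm behind the panel centre. Now the approach to the grip.

```bash
python3 -c "
from h import *
st();go(.5077,.2938,.13,1.8)"
```

```text
t 1.48 pos [0.4463 0.0505 0.2497] rot [-1.7979e+02 -2.0000e-02  1.2200e+00] F [-1.38  3.11  0.24] M [0.141 0.082 0.033] op 0.0916 g 0.0
travel [ 0.0665 -0.2415  0.1207] dr [-0.21 -0.02 -0.58]
```

Emit:
{"op": "arm_command", "data": {"fingers": [-0.1, -0.1, -0.1, -0.1, -0.1, -0.1, -0.1, -0.1], "travel": [[0.0665, -0.2415, 0.03], [0.0665, -0.2415, 0.05], [0.0665, -0.2415, 0.06], [0.0665, -0.2415, 0.08], [0.0665, -0.2415, 0.1], [0.0665, -0.2415, 0.12], [0.0665, -0.2415, 0.12], [0.0665, -0.2415, 0.12]], "dr": [[0, 0, -0.6], [0, 0, -0.6], [0, 0, -0.6], [0, 0, -0.6], [0, 0, -0.6], [0, 0, -0.6], [0, 0, -0.6], [0, 0, -0.6]]}}

```text
time: 2.15
tool_pos: [0.5057, 0.2886, 0.1232]
tool_rot: [3.139, 0.009, 0.031]
contact_force: [-1.1, -0.7, 0.1]
opening: 0.0511
grip_force: 0.0
```

Run:
```python
from h import *
c=read_camera("wrist");st();go(.5077,.2938,.051,1.8)
np.savez('wrist2.npz',**c);cv2.imwrite('pics/wrist2.png',c['color'])
P=pts(c);Z=P[...,2];X=P[...,0];Y=P[...,1]
for n,z0,z1 in(("grip",.066,.08),("block",.03,.042)):
    q=P[(Z>z0)&(Z<z1)&(abs(Y-.295)<.05)&(X>.4)&(X<.65)]
    print(n,len(q),cv2.minAreaRect((q[:,:2]*1000).astype(np.float32)),np.median(q[:,2]))
```

```text
t 2.2 pos [0.5064 0.2869 0.1258] rot [179.85   0.4    1.78] F [ 0.56 -0.35  0.17] M [0.072 0.024 0.035] op 0.0509 g 0.0
travel [ 0.002  -0.007   0.0747] dr [ 0.15  0.4  -0.02]
grip 1115 ((508.6382141113281, 294.2392272949219), (55.44869613647461, 9.817075729370117), 1.778056263923645) 0.06971641048579975
block 14278 ((531.7489013671875, 294.93505859375), (149.3204803466797, 66.63925170898438), 1.5599833726882935) 0.03583818684645147
```

View pics/wrist2.png

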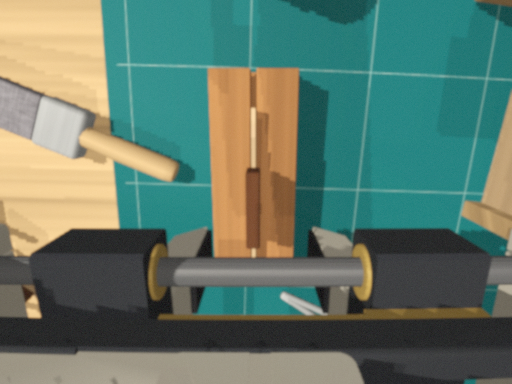

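The wrist view has the grip bar at (253,210) between the fingers, with nothing in the way.

Emit:
{"op": "arm_command", "data": {"fingers": [-0.1, -0.1, -0.1, -0.1, -0.1, -0.1, -0.1, -0.1], "travel": [[0.003, -0.007, 0.0], [0.003, -0.007, 0.02], [0.003, -0.007, 0.04], [0.003, -0.007, 0.055], [0.003, -0.007, 0.065], [0.003, -0.007, 0.075], [0.003, -0.007, 0.075], [0.003, -0.007, 0.075]], "dr": [[0.15, 0.4, 0], [0.15, 0.4, 0], [0.15, 0.4, 0], [0.15, 0.4, 0], [0.15, 0.4, 0], [0.15, 0.4, 0], [0.15, 0.4, 0], [0.15, 0.4, 0]]}}

```text
time: 2.87
tool_pos: [0.5117, 0.2927, 0.0555]
tool_rot: [-3.139, -0.008, 0.027]
contact_force: [-0.3, 0.8, 0.4]
opening: 0.0506
grip_force: 0.0
```

```bash
python3 -c "
from h import *
st();go(.5086,.2940,.051,1.8)"
```

```text
t 2.87 pos [0.5117 0.2927 0.0555] rot [-179.84   -0.44    1.57] F [-0.26  0.77  0.42] M [ 0.06  -0.019  0.008] op 0.0506 g 0.0
travel [-0.0031 -0.0014  0.0044] dr [-0.16 -0.44 -0.23]
```

Emit:
{"op": "arm_command", "data": {"fingers": [-0.1, -0.1, 0.9, 0.9, 0.9, 0.9, 0.9, 0.9], "travel": [[-0.003, -0.0015, 0.0035], [-0.003, -0.0015, 0.0035], [-0.003, -0.0015, 0.0035], [-0.003, -0.0015, 0.0035], [-0.003, -0.0015, 0.0035], [-0.003, -0.0015, 0.0035], [-0.003, -0.0015, 0.0035], [-0.003, -0.0015, 0.0035]], "dr": [[-0.15, -0.4, -0.2], [-0.15, -0.4, -0.2], [-0.15, -0.4, -0.2], [-0.15, -0.4, -0.2], [-0.15, -0.4, -0.2], [-0.15, -0.4, -0.2], [-0.15, -0.4, -0.2], [-0.15, -0.4, -0.2]], "squeeze": 20}}

```text
time: 3.53
tool_pos: [0.5082, 0.2943, 0.0514]
tool_rot: [3.142, -0.0, 0.031]
contact_force: [-0.6, 1.1, -0.7]
opening: 0.0151
grip_force: 0.0
```

Emit:
{"op": "arm_command", "data": {"fingers": [0.9, 0.9, 0.9, 0.9], "travel": [[0, 0, 0], [0, 0, 0], [0, 0, 0], [0, 0, 0]], "dr": [[0, 0, 0], [0, 0, 0], [0, 0, 0], [0, 0, 0]]}}

```text
time: 3.87
tool_pos: [0.5083, 0.2943, 0.0513]
tool_rot: [3.142, -0.0, 0.031]
contact_force: [-0.5, 0.3, -0.1]
opening: 0.01
grip_force: 20.0
```

```bash
python3 -c "
from h import *
st()"
```

```text
t 3.87 pos [0.5083 0.2943 0.0513] rot [ 1.8e+02 -1.0e-02  1.8e+00] F [-0.55  0.34 -0.14] M [ 0.002  0.055 -0.021] op 0.01 g 20.0
```

Gripped. Lifting.

Emit:
{"op": "arm_command", "data": {"fingers": [0.9, 0.9, 0.9, 0.9, 0.9, 0.9, 0.9, 0.9], "travel": [[0, 0, -0.01], [0, 0, -0.025], [0, 0, -0.05], [0, 0, -0.08], [0, 0, -0.11], [0, 0, -0.14], [0, 0, -0.15], [0, 0, -0.15]], "dr": [[0, 0, 0], [0, 0, 0], [0, 0, 0], [0, 0, 0], [0, 0, 0], [0, 0, 0], [0, 0, 0], [0, 0, 0]]}}

```text
time: 4.53
tool_pos: [0.5096, 0.2949, 0.2049]
tool_rot: [-3.139, -0.006, 0.032]
contact_force: [-0.6, 0.4, -0.5]
opening: 0.0103
grip_force: 20.0
```

Run:
```python
from h import *
st();go(.5815,.0294,.20,86.2)
c=read_camera("wrist");np.savez('wrist3.npz',**c);cv2.imwrite('pics/wrist3.png',c['color'])
```

```text
t 4.53 pos [0.5096 0.2949 0.2049] rot [-179.87   -0.36    1.81] F [-0.6   0.43 -0.47] M [-0.053 -0.01   0.026] op 0.0103 g 20.0
travel [0.0635 0.2677 0.0047] dr [  0.15  -0.39 -84.39]
```

View pics/wrist3.png

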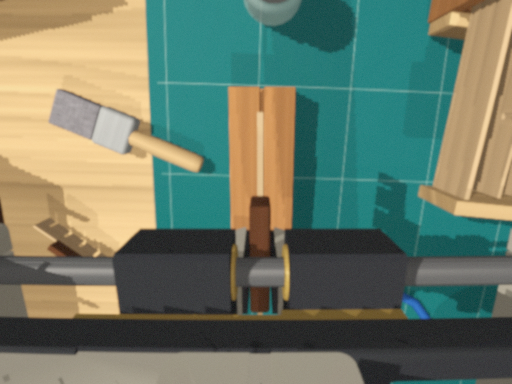

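The view shows the divider lifted clear: the light ply edge runs up to (260,110) and the bar is at (260,250). I use this to get its offset in the hand, and move over to the drawer.

Emit:
{"op": "arm_command", "data": {"fingers": [0.9, 0.9, 0.9, 0.9, 0.9, 0.9, 0.9, 0.9], "travel": [[0.004, 0.02, 0], [0.01, 0.05, 0], [0.018, 0.08, 0], [0.026, 0.11, 0], [0.034, 0.14, 0], [0.042, 0.17, 0], [0.05, 0.2, 0], [0.055, 0.22, 0]], "dr": [[0, 0, -6], [0, 0, -13], [0, 0, -20], [0, 0, -27], [0, 0, -34], [0, 0, -41], [0, 0, -48], [0, 0, -55]]}}

```text
time: 5.25
tool_pos: [0.5695, 0.0734, 0.1987]
tool_rot: [-3.138, 0.003, 0.996]
contact_force: [-0.9, -0.0, -0.6]
opening: 0.0098
grip_force: 20.0
```

Run:
```python
from h import *
st();go(.5815,.0294,.20,86.2)
c=dict(np.load("wrist3.npz"));P=pts(c)
R0=Ro.from_euler('xyz',np.radians([-179.87,-.36,1.81])); T=R0.inv().apply(P.reshape(-1,3)-[.5096,.2949,.2049]).reshape(P.shape)*1000
m=(abs(T[...,1])<9)&(T[...,2]>-30)&(T[...,2]<15)&(T[...,0]>11)&(T[...,0]<90)
q=T[m]; b=q[q[:,2]<-14]; p=q[q[:,2]>-6]
print("bar",len(b),"x",np.percentile(b[:,0],[50,98,99.5]).round(1),"y",np.percentile(b[:,1],[2,50,98]).round(1),"z",np.median(b[:,2]).round(1))
print("ply",len(p),"x",np.percentile(p[:,0],[.5,2,98,99.5]).round(1),"y",np.percentile(p[:,1],[2,50,98]).round(1))
t=p[p[:,2]<5]
print("z fit",np.polyfit(t[:,0],t[:,2],1),"y fit",np.polyfit(t[:,0],t[:,1],1))
```

```text
t 5.25 pos [0.5695 0.0734 0.1987] rot [-1.7982e+02  1.7000e-01  5.7070e+01] F [-0.9  -0.03 -0.56] M [-0.053 -0.091  0.016] op 0.0098 g 20.0
travel [-0.0304  0.034  -0.0013] dr [ -0.22   0.12 -29.13]
bar 890 x [19.1 27.9 28.1] y [-8.2 -0.3  8.3] z -18.3
ply 593 x [11.1 11.3 68.2 69.1] y [-4.8 -0.3  7.4]
z fit [ 0.09768392 -1.9112524 ] y fit [-0.01845968  0.45391484]
```

Emit:
{"op": "arm_command", "data": {"fingers": [0.9, 0.9, 0.9, 0.9, 0.9, 0.9, 0.9, 0.9], "travel": [[-0.0075, 0.0085, 0], [-0.015, 0.017, 0], [-0.022, 0.026, 0], [-0.03, 0.034, 0], [-0.03, 0.034, 0], [-0.03, 0.034, 0], [-0.03, 0.034, 0], [-0.03, 0.034, 0]], "dr": [[0, 0, -7], [0, 0, -14], [0, 0, -21], [0, 0, -28], [0, 0, -29], [0, 0, -29], [0, 0, -29], [0, 0, -29]]}}

```text
time: 5.92
tool_pos: [0.5816, 0.0332, 0.2006]
tool_rot: [-3.14, -0.0, 1.496]
contact_force: [-0.1, 0.5, -0.7]
opening: 0.0097
grip_force: 20.0
```

Emit:
{"op": "arm_command", "data": {"fingers": [0.9, 0.9, 0.9, 0.9], "travel": [[0, 0, 0], [0, 0, 0], [0, 0, 0], [0, 0, 0]], "dr": [[0, 0, 0], [0, 0, 0], [0, 0, 0], [0, 0, 0]]}}

```text
time: 6.25
tool_pos: [0.5821, 0.0327, 0.2014]
tool_rot: [3.141, 0.0, 1.498]
contact_force: [-0.1, 0.0, -0.7]
opening: 0.0097
grip_force: 20.0
```

```bash
cat >> h.py <<'E'
def held(tag):
    s=observe(); c=read_camera("wrist"); np.savez(tag+'.npz',**c); cv2.imwrite(f'pics/{tag}.png',c['color'])
    P=pts(c); R0=Ro.from_euler('xyz',s["tool_rot"]); T=R0.inv().apply(P.reshape(-1,3)-s["tool_pos"]).reshape(P.shape)*1000
    q=T[(abs(T[...,1])<7)&(T[...,2]>-30)&(T[...,2]<12)&(T[...,0]>11)&(T[...,0]<90)]
    b=q[q[:,2]<-14]; print("bar end x",np.percentile(b[:,0],99.5).round(1),"y",np.median(b[:,1]).round(1),"z",np.median(b[:,2]).round(1))
    p=q[(q[:,0]>31)&(q[:,2]>-8)]; print("ply end x",np.percentile(p[:,0],[98,99.5]).round(1))
    for x0 in range(32,70,6):
        k=p[(p[:,0]>=x0)&(p[:,0]<x0+6)]; e=k[k[:,2]<np.percentile(k[:,2],10)+1.5] if len(k) else k
        if len(e): print(x0,len(k),len(e),"y",np.median(e[:,1]).round(2),"z",np.median(e[:,2]).round(2))
    return P
E
python3 - <<'E'
from h import *
st();go(.5815,.0294,.20,86.2)
P=held("wrist4")
Z=P[...,2]; o=np.array([.5043,.0401]);a=np.radians(-3.8); ex=np.array([np.cos(a),np.sin(a)]); ey=np.array([-np.sin(a),np.cos(a)])
x=(P[...,:2]-o)@ex*1000; y=(P[...,:2]-o)@ey*1000
m=(Z>.1005)&(Z<.1055)&(abs(y)<72)&(x>12)&(x<160)
for i in range(-2,3):
    k=m&(abs(y+5.6-28*i)<5); 
    if k.sum()>30: print(i,k.sum(),"y",np.median(y[k]).round(1),np.histogram(x[k],np.arange(58,98,2))[0])
f=(Z>.113)&(Z<.124)&(abs(x)<30)&(abs(y)<100); print("panel",f.sum(), cv2.minAreaRect((P[f][:,:2]*1000).astype(np.float32)) if f.sum()>20 else "")
E
```

```text
t 6.25 pos [0.5821 0.0327 0.2014] rot [179.99   0.    85.8 ] F [-0.11  0.04 -0.73] M [-0.038 -0.121 -0.016] op 0.0097 g 20.0
travel [-0.0033 -0.0004  0.0014] dr [ 0.01  0.   -0.4 ]
bar end x 28.5 y -0.2 z -18.3
ply end x [68.9 69.4]
32 70 66 y -0.2 z 3.5
38 66 56 y -0.2 z 3.18
44 72 63 y 0.3 z 3.51
50 72 64 y -0.2 z 3.45
56 72 66 y 0.05 z 3.38
62 77 63 y 0.29 z 3.22
68 18 12 y 0.29 z 3.32
0 651 y -4.9 [ 9 11  8 13  8  9  0  0  0  0  0  0  0  0  9 10 13  9 10]
1 661 y 22.9 [11  9  8 12  8 12  8  5  0  0  0  0  5  8 12  8 12  9 12]
2 701 y 50.3 [12  7 12  8 12  8 12  7  0  0  0  0  4 10 10 12  8 12  8]
panel 2566 ((507.5328063964844, 76.97339630126953), (117.16419982910156, 12.86286735534668), 86.57038879394531)
```

View pics/wrist4.png

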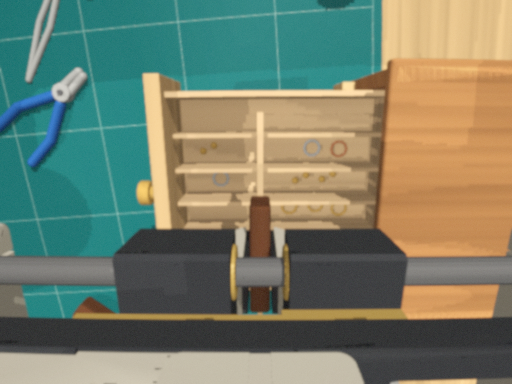

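The divider hangs level over the notch line: the ply edge is at (260,115) and the notches line up at column 255. Lowering to just above the partitions.

```bash
python3 -c "
from h import *
go(.5818,.0295,.151,86.3)"
```

```text
travel [-0.0032 -0.0001  0.0504] dr [ 0.01  0.   -0.5 ]
```

Emit:
{"op": "arm_command", "data": {"fingers": [0.9, 0.9, 0.9, 0.9, 0.9, 0.9, 0.9, 0.9], "travel": [[-0.0032, 0, 0.005], [-0.0032, 0, 0.016], [-0.0032, 0, 0.027], [-0.0032, 0, 0.037], [-0.0032, 0, 0.045], [-0.0032, 0, 0.05], [-0.0032, 0, 0.05], [-0.0032, 0, 0.05]], "dr": [[0, 0, -0.5], [0, 0, -0.5], [0, 0, -0.5], [0, 0, -0.5], [0, 0, -0.5], [0, 0, -0.5], [0, 0, -0.5], [0, 0, -0.5]]}}

```text
time: 6.97
tool_pos: [0.582, 0.0292, 0.1513]
tool_rot: [-3.141, 0.0, 1.506]
contact_force: [-0.3, 0.4, 0.2]
opening: 0.0096
grip_force: 20.0
```

Emit:
{"op": "arm_command", "data": {"fingers": [0.9, 0.9, 0.9, 0.9], "travel": [[0, 0, 0], [0, 0, 0], [0, 0, 0], [0, 0, 0]], "dr": [[0, 0, 0], [0, 0, 0], [0, 0, 0], [0, 0, 0]]}}

```text
time: 7.3
tool_pos: [0.5821, 0.0293, 0.1518]
tool_rot: [3.141, 0.0, 1.506]
contact_force: [0.1, -0.7, -0.4]
opening: 0.0097
grip_force: 20.0
```

Run:
```python
from h import *
st();go(.5818,.0295,.14,86.3)
P=held("wrist5")
Z=P[...,2]; o=np.array([.5043,.0401]);a=np.radians(-3.8); ex=np.array([np.cos(a),np.sin(a)]); ey=np.array([-np.sin(a),np.cos(a)])
x=(P[...,:2]-o)@ex*1000; y=(P[...,:2]-o)@ey*1000
m=(Z>.1005)&(Z<.1055)&(abs(y)<72)&(x>12)&(x<160)
for i in range(-2,3):
    k=m&(abs(y+5.4-28*i)<5); 
    if k.sum()>30: print(i,k.sum(),"y",np.median(y[k&(x<70)]).round(1),np.median(y[k&(x>86)]).round(1),np.histogram(x[k],np.arange(58,98,2))[0])
t=observe()["tool_pos"][:2]; print("tcp in drawer",((t-o)@ex*1000).round(2),((t-o)@ey*1000).round(2))
```

```text
t 7.3 pos [0.5821 0.0293 0.1518] rot [1.7995e+02 1.0000e-02 8.6310e+01] F [ 0.08 -0.66 -0.38] M [-0.009 -0.099  0.05 ] op 0.0097 g 20.0
travel [ 0.0002 -0.0003  0.0118] dr [0.05 0.01 0.01]
bar end x 28.4 y -0.2 z -18.3
ply end x [68.9 69.4]
32 68 64 y 0.04 z 3.27
38 69 58 y 0.3 z 3.33
44 70 55 y -0.21 z 3.37
50 71 49 y 0.29 z 3.27
56 72 60 y -0.21 z 3.39
62 78 66 y 0.28 z 3.17
68 18 17 y -0.21 z 3.53
0 997 y -4.9 -4.8 [15 15 16 15 15 16  5  0  0  0  0  0  0  0 15 15 17 16 15]
1 1027 y 22.8 22.9 [15 15 16 15 15 16 15  9  0  0  0  0  7 18 15 15 15 15 15]
2 1071 y 50.2 50.4 [15 18 17 14 15 15 15 11  0  0  0  0  8 15 15 14 16 19 15]
tcp in drawer 78.27 -5.7
```

Emit:
{"op": "arm_command", "data": {"fingers": [0.9, 0.9, 0.9, 0.9, 0.9, 0.9, 0.9, 0.9], "travel": [[0.0004, -0.0002, 0.002], [0.0004, -0.0002, 0.004], [0.0004, -0.0002, 0.006], [0.0004, -0.0002, 0.008], [0.0004, -0.0002, 0.01], [0.0004, -0.0002, 0.012], [0.0004, -0.0002, 0.014], [0.0004, -0.0002, 0.014]], "dr": [[0, 0, 0], [0, 0, 0], [0, 0, 0], [0, 0, 0], [0, 0, 0], [0, 0, 0], [0, 0, 0], [0, 0, 0]]}}

```text
time: 8.02
tool_pos: [0.5815, 0.0297, 0.1368]
tool_rot: [-3.141, 0.0, 1.506]
contact_force: [-1.0, -0.1, -1.0]
opening: 0.01
grip_force: 20.0
```

Emit:
{"op": "arm_command", "data": {"fingers": [0.9, 0.9, 0.9, 0.9, 0.9, 0.9], "travel": [[0, 0, 0.001], [0, 0, 0.002], [0, 0, 0.004], [0, 0, 0.006], [0, 0, 0.007], [0, 0, 0.007]], "dr": [[0, 0, 0], [0, 0, 0], [0, 0, 0], [0, 0, 0], [0, 0, 0], [0, 0, 0]]}}

```text
time: 8.52
tool_pos: [0.5816, 0.0297, 0.13]
tool_rot: [-3.141, 0.0, 1.506]
contact_force: [-0.5, 0.3, 0.3]
opening: 0.0101
grip_force: 20.0
```

Emit:
{"op": "arm_command", "data": {"fingers": [0.9, 0.9, 0.9, 0.9, 0.9, 0.9, 0.9, 0.9], "travel": [[0, 0, 0.001], [0, 0, 0.002], [0, 0, 0.003], [0, 0, 0.0035], [0, 0, 0.004], [0, 0, 0.0045], [0, 0, 0.0045], [0, 0, 0.0045]], "dr": [[0, 0, 0], [0, 0, 0], [0, 0, 0], [0, 0, 0], [0, 0, 0], [0, 0, 0], [0, 0, 0], [0, 0, 0]]}}

```text
time: 9.18
tool_pos: [0.5818, 0.0297, 0.1259]
tool_rot: [3.142, 0.0, 1.506]
contact_force: [0.3, -0.6, 0.2]
opening: 0.0098
grip_force: 20.0
```

Emit:
{"op": "arm_command", "data": {"fingers": [0.9, 0.9, 0.9, 0.9, 0.9, 0.9], "travel": [[0, 0, 0.0005], [0, 0, 0.001], [0, 0, 0.0015], [0, 0, 0.002], [0, 0, 0.002], [0, 0, 0.002]], "dr": [[0, 0, 0], [0, 0, 0], [0, 0, 0], [0, 0, 0], [0, 0, 0], [0, 0, 0]]}}

```text
time: 9.68
tool_pos: [0.5817, 0.0297, 0.1238]
tool_rot: [-3.142, 0.0, 1.506]
contact_force: [-0.2, -1.1, -0.2]
opening: 0.01
grip_force: 20.0
```

Tips are past the notch floor with no force, so it is straddling. Easing down.

Emit:
{"op": "arm_command", "data": {"fingers": [0.9, 0.9, 0.9, 0.9, 0.9, 0.9, 0.9, 0.9], "travel": [[0, 0, 0.001], [0, 0, 0.002], [0, 0, 0.003], [0, 0, 0.004], [0, 0, 0.005], [0, 0, 0.006], [0, 0, 0.006], [0, 0, 0.006]], "dr": [[0, 0, 0], [0, 0, 0], [0, 0, 0], [0, 0, 0], [0, 0, 0], [0, 0, 0], [0, 0, 0], [0, 0, 0]]}}

```text
time: 10.35
tool_pos: [0.5817, 0.0297, 0.1178]
tool_rot: [-3.141, 0.0, 1.506]
contact_force: [0.1, -0.7, 0.1]
opening: 0.0096
grip_force: 20.0
```

Run:
```python
from h import *
st(); held("wrist6")
```

```text
t 10.35 pos [0.5817 0.0297 0.1178] rot [-179.99    0.     86.3 ] F [ 0.1  -0.7   0.15] M [-0.061 -0.083 -0.001] op 0.0096 g 20.0
bar end x 28.4 y -0.1 z -18.3
ply end x [89.2 89.3]
32 66 58 y -0.19 z 3.56
38 70 62 y -0.19 z 3.39
44 72 57 y -0.19 z 3.39
50 71 56 y 0.31 z 3.47
56 72 65 y -0.19 z 3.28
62 78 67 y 0.3 z 3.43
68 18 17 y 0.3 z 3.55
```

No slip. I continue to just above the sheet, then touch.

Emit:
{"op": "arm_command", "data": {"fingers": [0.9, 0.9, 0.9, 0.9, 0.9, 0.9, 0.9, 0.9], "travel": [[0, 0, 0.0015], [0, 0, 0.003], [0, 0, 0.0045], [0, 0, 0.006], [0, 0, 0.0075], [0, 0, 0.009], [0, 0, 0.009], [0, 0, 0.009]], "dr": [[0, 0, 0], [0, 0, 0], [0, 0, 0], [0, 0, 0], [0, 0, 0], [0, 0, 0], [0, 0, 0], [0, 0, 0]]}}

```text
time: 11.07
tool_pos: [0.5817, 0.0297, 0.1087]
tool_rot: [-3.141, 0.0, 1.506]
contact_force: [0.1, -0.4, -0.5]
opening: 0.0096
grip_force: 20.0
```

Emit:
{"op": "arm_command", "data": {"fingers": [0.9, 0.9, 0.9, 0.9, 0.9, 0.9], "travel": [[0, 0, 0.0005], [0, 0, 0.001], [0, 0, 0.0013], [0, 0, 0.0016], [0, 0, 0.0016], [0, 0, 0.0016]], "dr": [[0, 0, 0], [0, 0, 0], [0, 0, 0], [0, 0, 0], [0, 0, 0], [0, 0, 0]]}}

```text
time: 11.57
tool_pos: [0.5818, 0.0296, 0.1073]
tool_rot: [3.142, 0.0, 1.506]
contact_force: [-0.3, -0.7, -0.4]
opening: 0.0099
grip_force: 20.0
```

Emit:
{"op": "arm_command", "data": {"fingers": [0.9, 0.9, 0.9, 0.9, 0.9, 0.9], "travel": [[0, 0, 0.0002], [0, 0, 0.0004], [0, 0, 0.0006], [0, 0, 0.0008], [0, 0, 0.0008], [0, 0, 0.0008]], "dr": [[0, 0, 0], [0, 0, 0], [0, 0, 0], [0, 0, 0], [0, 0, 0], [0, 0, 0]]}}

```text
time: 12.07
tool_pos: [0.5817, 0.0297, 0.1064]
tool_rot: [-3.142, 0.0, 1.506]
contact_force: [0.9, 0.4, 0.3]
opening: 0.0096
grip_force: 20.0
```

Emit:
{"op": "arm_command", "data": {"fingers": [0.9, 0.9, 0.9, 0.9, 0.9], "travel": [[0, 0, 0.0003], [0, 0, 0.0005], [0, 0, 0.0007], [0, 0, 0.0007], [0, 0, 0.0007]], "dr": [[0, 0, 0], [0, 0, 0], [0, 0, 0], [0, 0, 0], [0, 0, 0]]}}

```text
time: 12.48
tool_pos: [0.5819, 0.0296, 0.1063]
tool_rot: [3.141, 0.0, 1.506]
contact_force: [-2.7, 0.1, 5.8]
opening: 0.0099
grip_force: 20.0
```

Contact of 5.8 N at the home height. Releasing.

Emit:
{"op": "arm_command", "data": {"fingers": [0.9, 0.5, 0.2, 0.0, 0.0, 0.0, 0.0, 0.0], "travel": [[0, 0, -0.0006], [0, 0, -0.0006], [0, 0, -0.0006], [0, 0, -0.0006], [0, 0, -0.0006], [0, 0, -0.0006], [0, 0, -0.0006], [0, 0, -0.0006]], "dr": [[0, 0, 0], [0, 0, 0], [0, 0, 0], [0, 0, 0], [0, 0, 0], [0, 0, 0], [0, 0, 0], [0, 0, 0]]}}

```text
time: 13.15
tool_pos: [0.5817, 0.0297, 0.1063]
tool_rot: [-3.142, 0.0, 1.506]
contact_force: [1.4, 0.1, 0.1]
opening: 0.0453
grip_force: 0.0
```

Emit:
{"op": "arm_command", "data": {"fingers": [0, 0, 0, 0, 0, 0, 0, 0], "travel": [[0, 0, -0.01], [0, 0, -0.03], [0, 0, -0.05], [0, 0, -0.08], [0, 0, -0.11], [0, 0, -0.13], [0, 0, -0.13], [0, 0, -0.13]], "dr": [[0, 0, 0], [0, 0, 0], [0, 0, 0], [0, 0, 0], [0, 0, 0], [0, 0, 0], [0, 0, 0], [0, 0, 0]]}}

```text
time: 13.82
tool_pos: [0.5823, 0.0296, 0.2382]
tool_rot: [3.138, 0.0, 1.506]
contact_force: [-0.8, 0.6, 0.2]
opening: 0.0461
grip_force: 0.0
```

Run:
```python
from h import *
st(); c=read_camera("wrist"); cv2.imwrite("pics/wrist7.png",c["color"]); P=pts(c); Z=P[...,2]
o=np.array([.5043,.0401]);a=np.radians(-3.8); ex=np.array([np.cos(a),np.sin(a)]); ey=np.array([-np.sin(a),np.cos(a)])
x=(P[...,:2]-o)@ex*1000; y=(P[...,:2]-o)@ey*1000
m=(abs(x-78)<9)&(abs(y+5.4)<35)&(Z>.115)&(Z<.2); print("bar",m.sum(),np.median(x[m]).round(1),np.percentile(y[m],[1,50,99]).round(1),"ztop",np.median(Z[m]).round(4))
k=(x<0)&(x>-60)&(abs(y)<30)&(Z>.07)&(Z<.113); q=P[k]; print("knob",k.sum(), x[k].min().round(1) if k.sum() else "", np.median(y[k]) if k.sum() else "")
```

```text
t 13.82 pos [0.5823 0.0296 0.2382] rot [1.798e+02 1.000e-02 8.631e+01] F [-0.8   0.57  0.24] M [-0.076 -0.046  0.058] op 0.0461 g 0.0
bar 712 77.5 [-31.5  -2.1  23. ] ztop 0.1247
knob 275 -27.0 1.91681697947505
```

View pics/wrist7.png

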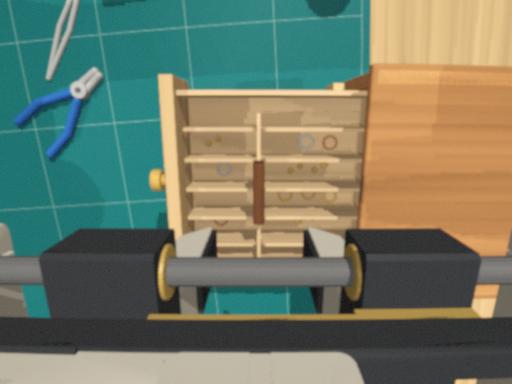

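The divider sits home (bar top 124.7 mm, bar at (259,192)) and is straddling. Next I find the knob height and pose for pushing.

Run:
```python
from h import *
c=dict(np.load("wrist1.npz")); P=pts(c); Z=P[...,2]
o=np.array([.5043,.0401]);a=np.radians(-3.8); ex=np.array([np.cos(a),np.sin(a)]); ey=np.array([-np.sin(a),np.cos(a)])
x=(P[...,:2]-o)@ex*1000; y=(P[...,:2]-o)@ey*1000
k=(x<-9)&(x>-45)&(abs(y)<18)&(Z>.05)&(Z<.113)
print(k.sum(),np.percentile(x[k],[1,50,99]).round(1),np.percentile(y[k],[1,50,99]).round(1),np.percentile(Z[k],[1,50,99]).round(4))
for d in(-50,-38,137,145):
    t=o+(d/1000)*ex; print(d,t.round(4))
st();go(.44,.0444,.22,-3.8)
```

```text
330 [-26.9 -19.7  -9.4] [-10.    0.5  10.9] [0.0861 0.0929 0.0974]
-50 [0.4544 0.0434]
-38 [0.4664 0.0426]
137 [0.641 0.031]
145 [0.649  0.0305]
t 13.87 pos [0.5815 0.0297 0.2366] rot [1.7998e+02 1.0000e-02 8.6310e+01] F [-0.02 -0.18 -0.84] M [-0.08  -0.13   0.083] op 0.0458 g 0.0
travel [ 0.0056 -0.1422  0.0165] dr [ 2.000e-02 -1.000e-02  9.011e+01]
```

Emit:
{"op": "arm_command", "data": {"fingers": [1, 1, 1, 1, 1, 1, 1, 1], "travel": [[0.0007, -0.018, 0], [0.0014, -0.036, 0], [0.002, -0.054, 0], [0.003, -0.072, 0], [0.0035, -0.09, 0], [0.004, -0.108, 0], [0.005, -0.126, 0], [0.0055, -0.142, 0]], "dr": [[0, 0, 7], [0, 0, 14], [0, 0, 21], [0, 0, 28], [0, 0, 35], [0, 0, 42], [0, 0, 49], [0, 0, 56]]}}

```text
time: 14.53
tool_pos: [0.4384, 0.0445, 0.235]
tool_rot: [-3.14, 0.003, 0.523]
contact_force: [0.1, -0.5, -0.0]
opening: 0.0009
grip_force: 0.0
```

Emit:
{"op": "arm_command", "data": {"fingers": [1, 1, 1, 1, 1, 1, 1, 1], "travel": [[0, 0, 0], [0, 0, 0], [0, 0, 0], [0, 0, 0], [0, 0, 0], [0, 0, 0], [0, 0, 0], [0, 0, 0]], "dr": [[0, 0, 7], [0, 0, 14], [0, 0, 21], [0, 0, 28], [0, 0, 34], [0, 0, 34], [0, 0, 34], [0, 0, 34]]}}

```text
time: 15.2
tool_pos: [0.44, 0.0443, 0.2357]
tool_rot: [3.141, 0.001, -0.061]
contact_force: [0.3, -0.6, 0.6]
opening: 0.0004
grip_force: 0.0
```

```bash
python3 -c "
from h import *
st();go(.44,.0444,.080,-3.8)"
```

```text
t 15.2 pos [0.44   0.0443 0.2357] rot [ 1.7999e+02  8.0000e-02 -3.5200e+00] F [ 0.29 -0.58  0.55] M [0.033 0.014 0.004] op 0.0004 g 0.0
travel [ 2.000e-04 -1.000e-04  1.557e-01] dr [0.01 0.08 0.28]
```

Emit:
{"op": "arm_command", "data": {"fingers": [1, 1, 1, 1, 1, 1, 1, 1], "travel": [[0, 0, 0.03], [0, 0, 0.06], [0, 0, 0.09], [0, 0, 0.12], [0, 0, 0.145], [0, 0, 0.156], [0, 0, 0.156], [0, 0, 0.156]], "dr": [[0, 0, 0.3], [0, 0, 0.3], [0, 0, 0.3], [0, 0, 0.3], [0, 0, 0.3], [0, 0, 0.3], [0, 0, 0.3], [0, 0, 0.3]]}}

```text
time: 15.87
tool_pos: [0.4402, 0.0443, 0.08]
tool_rot: [3.142, 0.001, -0.068]
contact_force: [0.2, -0.3, 0.1]
opening: -0.0001
grip_force: 0.0
```

Emit:
{"op": "arm_command", "data": {"fingers": [1, 1, 1, 1, 1, 1, 1, 1], "travel": [[0.006, 0, 0], [0.012, 0, 0], [0.018, 0, 0], [0.024, 0, 0], [0.03, 0, 0], [0.036, 0, 0], [0.042, 0, 0], [0.05, 0, 0]], "dr": [[0, 0, 0], [0, 0, 0], [0, 0, 0], [0, 0, 0], [0, 0, 0], [0, 0, 0], [0, 0, 0], [0, 0, 0]]}}

```text
time: 16.53
tool_pos: [0.4902, 0.0409, 0.0803]
tool_rot: [3.142, 0.001, -0.07]
contact_force: [-2.9, 0.7, 2.0]
opening: 0.0008
grip_force: 1.6
```

Pushing at about 3 N. Continuing.

Emit:
{"op": "arm_command", "data": {"fingers": [1, 1, 1, 1, 1, 1, 1, 1], "travel": [[0.008, 0, 0], [0.016, 0, 0], [0.024, 0, 0], [0.032, 0, 0], [0.04, 0, 0], [0.048, 0, 0], [0.056, 0, 0], [0.064, 0, 0]], "dr": [[0, 0, 0], [0, 0, 0], [0, 0, 0], [0, 0, 0], [0, 0, 0], [0, 0, 0], [0, 0, 0], [0, 0, 0]]}}

```text
time: 17.2
tool_pos: [0.5548, 0.0364, 0.0802]
tool_rot: [-3.142, 0.0, -0.07]
contact_force: [-3.1, 2.5, 1.0]
opening: 0.0005
grip_force: 1.5
```

Emit:
{"op": "arm_command", "data": {"fingers": [1, 1, 1, 1, 1, 1, 1, 1], "travel": [[0.006, 0, 0], [0.012, 0, 0], [0.018, 0, 0], [0.024, 0, 0], [0.03, 0, 0], [0.036, 0, 0], [0.042, 0, 0], [0.048, 0, 0]], "dr": [[0, 0, 0], [0, 0, 0], [0, 0, 0], [0, 0, 0], [0, 0, 0], [0, 0, 0], [0, 0, 0], [0, 0, 0]]}}

```text
time: 17.87
tool_pos: [0.6025, 0.033, 0.0803]
tool_rot: [3.142, 0.0, -0.07]
contact_force: [-3.2, 2.5, -0.5]
opening: 0.0005
grip_force: 1.5
```

Run:
```python
from h import *
st(); c=read_camera("top"); cv2.imwrite("pics/top1.png",c["color"][60:250,180:340]); P=pts(c); Z=P[...,2]
o=np.array([.5043,.0401]);a=np.radians(-3.8); ex=np.array([np.cos(a),np.sin(a)]); ey=np.array([-np.sin(a),np.cos(a)])
x=(P[...,:2]-o)@ex*1000; y=(P[...,:2]-o)@ey*1000
k=(Z>.112)&(Z<.124)&(abs(y)<100)&(abs(y)>40)&(x<170); print("panel x'",k.sum(),np.percentile(x[k],[2,50,98]).round(1))
k=(Z>.135)&(Z<.145)&(abs(y)<90)&(x>100); print("cabinet front x'",np.percentile(x[k],.5).round(1))
```

```text
t 17.87 pos [0.6025 0.033  0.0803] rot [ 1.8e+02  1.0e-02 -4.0e+00] F [-3.18  2.54 -0.46] M [0.433 0.513 0.028] op 0.0005 g 1.5
panel x' 25 [-446.3 -442.3 -438.4]
cabinet front x' 167.5
```

Emit:
{"op": "arm_command", "data": {"fingers": [1, 1, 1, 1, 1, 1, 1, 1], "travel": [[0.004, 0, 0], [0.008, 0, 0], [0.011, 0, 0], [0.014, 0, 0], [0.016, 0, 0], [0.018, 0, 0], [0.02, 0, 0], [0.022, 0, 0]], "dr": [[0, 0, 0], [0, 0, 0], [0, 0, 0], [0, 0, 0], [0, 0, 0], [0, 0, 0], [0, 0, 0], [0, 0, 0]]}}

```text
time: 18.58
tool_pos: [0.6241, 0.0313, 0.0804]
tool_rot: [3.141, -0.0, -0.07]
contact_force: [-2.7, -0.6, 1.7]
opening: 0.0003
grip_force: 1.3
```

Emit:
{"op": "arm_command", "data": {"fingers": [1, 1, 1, 1, 1, 1], "travel": [[0.001, 0, 0], [0.002, 0, 0], [0.003, 0, 0], [0.004, 0, 0], [0.005, 0, 0], [0.006, 0, 0]], "dr": [[0, 0, 0], [0, 0, 0], [0, 0, 0], [0, 0, 0], [0, 0, 0], [0, 0, 0]]}}

```text
time: 19.08
tool_pos: [0.6274, 0.0312, 0.0803]
tool_rot: [3.141, 0.006, -0.069]
contact_force: [-14.8, -0.5, 9.5]
opening: 0.0003
grip_force: 7.5
```

Resistance of 15 N and the panel's inner face at the cabinet front: it is shut. Back off, lift away and check.

Emit:
{"op": "arm_command", "data": {"fingers": [1, 1, 1, 1, 1, 1, 1, 1], "travel": [[-0.01, 0, 0], [-0.03, 0, 0], [-0.06, 0, 0], [-0.09, 0, 0], [-0.12, 0, -0.02], [-0.15, 0, -0.05], [-0.18, 0, -0.08], [-0.2, 0, -0.11]], "dr": [[0, 0, 0], [0, 0, 0], [0, 0, 0], [0, 0, 0], [0, 0, 0], [0, 0, 0], [0, 0, 0], [0, 0, 0]]}}

```text
time: 19.75
tool_pos: [0.4282, 0.0455, 0.1911]
tool_rot: [-3.141, 0.001, -0.07]
contact_force: [0.7, 1.0, -0.1]
opening: 0.0003
grip_force: 0.0
```

Run:
```python
from h import *
st(); 
o=np.array([.5043,.0401]);a=np.radians(-3.8); ex=np.array([np.cos(a),np.sin(a)]); ey=np.array([-np.sin(a),np.cos(a)])
for n in("wrist","top"):
    c=read_camera(n); P=pts(c); Z=P[...,2]
    if n=="wrist": cv2.imwrite("pics/wrist8.png",c["color"])
    x=(P[...,:2]-o)@ex*1000; y=(P[...,:2]-o)@ey*1000
    k=(Z>.113)&(Z<.123)&(abs(y)<92)&(x<185)&(x>100); print(n,"panel x'",k.sum(),np.percentile(x[k],[2,50,98]).round(1) if k.sum() else "")
    k=(Z>.135)&(Z<.145)&(abs(y)<90)&(x>100); print("cab front",np.percentile(x[k],.5).round(1) if k.sum() else "")
```

```text
t 19.75 pos [0.4282 0.0455 0.1911] rot [-1.7998e+02  4.0000e-02 -3.9800e+00] F [ 0.66  1.   -0.08] M [ 0.023 -0.03   0.005] op 0.0003 g 0.0
wrist panel x' 0 
cab front 
top panel x' 199 [153.4 158.5 163.4]
cab front 162.3
```

View pics/wrist8.png

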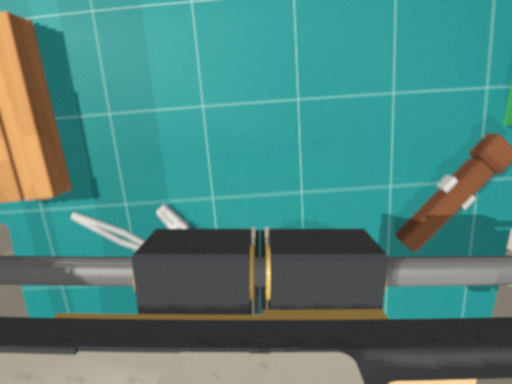

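The wrist view shows bystanders in place and the drawer out of the way. The top camera depth shows the panel abutting the cabinet front, so the drawer is shut.

```bash
python3 -c "
from cell import *
print(hand_in())"
```

```text
the job is handed in; nothing more can be done
None
```

The divider is seated fully home across the five partitions, the upper drawer is pushed shut, nothing else on the bench was touched, and I handed the job in at about 20 s; no verdict was returned.

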